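# Fit up a square tube in a tacking jig with light touches and clamp it

### The arm

A 7-joint arm with a two-finger parallel gripper is mounted at the origin on the work surface; the furniture and walls round the work are solid. World frame = base frame: x ahead of the robot, y to its left, z up, the work surface at z = 0. Lengths are in m, angles in degrees, forces in N, time in s.
With the tool pointing down it reaches from about 0.4 to 0.9 m from the base axis. Payload 5.5 kg.
Tool frame: the origin (TCP) lies midway between the tips of the shut fingers; the grasp point (between the pads) lies hold_point_z behind it (hold_point_z is the distance from the TCP to the grasp point, in m); z points along the fingers, y is the line along which they close (so a half turn about z gives the same grasp; the last joint's range is limited). The gripper opens to 85 mm and grips with 20 to 120 N. Pads are 22 mm wide; open, the fingers measure 114 mm over their backs; the gripper's body (76 mm by 85 mm) begins 54 mm behind the grasp point. The pads swing forward as they close: fully open they stand 13 mm farther back than shut.
Start: joints at [79.653, 28.699, -24.465, 88.831, 12.651, 65.22, -12.049], TCP at [0.279, -0.587, 0.231] pointing down, gripper open.
Joint ranges: [-164.97, 164.97], [-17.58, 116.51], [-87.97, 89.64], [11.32, 138.91], [-80.73, 260.73], [10.89, 115.49], [-147.41, 147.41]. Speed limits (degrees/s): [147.25, 147.25, 180, 180, 180, 180, 180].

### API

Orientations are given as [roll, pitch, yaw] about the fixed x, y, z axes, in that order (R = Rz(yaw) Ry(pitch) Rx(roll)).
In Python, from station import move_ptp, move_l, movej, grip, hold, inverse_kinematics, observe, camera, PlanningError, hand_in, recognise, regions_of, hold_point_z gives the robot as it stands. Calls block until the motion is done:
- move_ptp(position, orientation): joint-space move of the TCP to a pose.
- move_l(position, attitude=None, max_speed=0.15): straight line of the TCP; attitude=None keeps the orientation; max_speed is the mean speed in m/s.
- movej(angles): joint-space move.
- grip(opening): opening from 0.0 (shut) to 1.0 (fully open); the grip force is fixed at half the most; returns when the fingers have stopped.
- hold(seconds).
- inverse_kinematics(position, orientation): joint angles nearest the present ones, or None.
- observe(): the state.
- camera(name): name is "side" or "top" or "wrist"; returns a dict with "pixels" (400x640x3 uint8, red, green, blue), "mtx" (3x3 intrinsics, pixels), "k1" (the pictures are not rectified: a ray, as slopes to the right and down, at radius r is drawn at 1 + k1 r^2 times it, then the intrinsics apply), "T" (4x4, takes a point from camera to world coordinates); the wrist camera has in their place "hand_eye" (4x4, takes a point from camera to tool coordinates, whose origin is the TCP and whose axes are the flange's). Camera axes: x right, y up, looking along -z (the intrinsics and any distortion apply to the point x, -y, -z); pixel columns grow to the right and rows downward; lengths in m; the calibration is good to about 2 mm. A picture is of the moment at which its call begins: read the wrist's pose just before it. There is no depth.
A pose or a line that the arm cannot do raises PlanningError and nothing moves.
- hand_in(): hands the job in; it is judged then, once.
Trained networks look in a picture, given as the dict that the camera call returned (one of the last four; its "shot" number tells which), for a name from the list of things; names that differ only in an ending like _2 or _b are one class to them, and where a whole thing is asked for, a point or a joint stands for the part that bears it (a point fixed in the world has none). Each returns a list of dicts, best first, with "score" (0 to 1); they miss things now and then, are a little off and sometimes report something else, mostly with a low value. They report only what shows in the picture. A call takes as long as a camera call.
- recognise(picture, thing): "extent" ([left, top, width, height] in pixels, round what is visible of it).
- regions_of(picture, thing): "mask" (400x640 bool, what is visible of it) and "extent" ([left, top, width, height] in pixels, round what is visible of it).
The state is a dict: "t": time; "qpos": joint angles; "qd": joint speeds; "joint_torque": joint torques, N m; "eef_pos": TCP position; "ee_rot": TCP orientation; "wrist_force": force on the tool from outside, world axes, zero at the start; "ft_torque": the same for the moment, N m; "opening": opening from 0.0 (shut) to 1.0 (fully open); "gripper_force": force on a finger pad.
Only numpy, scipy, OpenCV 4.12 (cv2) and the standard library are available. Lean on these libraries where they do the work, as an engineer would, in place of code of your own. Each camera call takes 0.05 s, during which the arm holds its last target. There are 200 camera calls.

### The job

Fit up the loose square tube in the tacking jig with light touches of the fingertips only. First push the middle of its long near side until the tube lies fully against the two stop pins behind it, then push its free right-hand end until the other end butts against the side of the tube that is already clamped, and only then push the leaning handle of the open toggle clamp gently over towards the tube as far as it goes, so that the clamp's foot comes down and holds the tube. Do not grip, lift or tip the tube, and leave the gusset and the bolt on the jig plate where they are.

Things in the scene. Friction and masses are not known exactly. Their poses are not given: they have to be found in the camera images.
- jig: Tacking jig, rigid and fixed: a drilled dark steel plate (x = -105..140, y = -128..128 mm, 12 thick) on feet, top 48 mm up. Origin at bench height; at yaw 0 its x points away from the robot, its y to the left. At the left a fixed tube (x = -75..15, y = 13..43, top z = 78) is held by a shut toggle clamp (x = -51..-11, y = 20..125, up to z = 175).
- stop_pins (a point): Point on the plate midway between the two fixed stop pins, on the line that the loose tube's back face comes to (jig x = 15, y = -41, z = 48 mm); axes as the jig's. The pins, round, 14 mm thick and 25 mm high, stand 7 mm behind it at jig x = 22, y = -66 and y = -16.
- held_face (a point): Point on the plate, on the face of the held tube that the loose tube's left end comes to, in line with the loose tube when it is home (jig x = 0, y = 13, z = 48 mm). The face looks to the jig's -y and is 30 mm high.
- tube: Loose square tube, steel, 30 x 30 x 90 mm, about 0.2 kg, open ends, 2 mm wall, lying on the plate, length along its y. Origin: centre of its underside. Starts 7 to 16 mm short of the pins and 8 to 18 mm short of the held tube, turned up to 0.07 rad; slides at 1 to 2 N. Home its origin is at jig x = 0, y = -32, z = 48 mm.
- clamp (a joint): Open toggle clamp behind the pins, handle and arm turning as one: angle in rad, 0 = shut, starts at 0.98 to 1.08. Pivot along y at jig x = 105, y = -17, z = 86 mm. The handle, round, 15 mm thick, ends 87 mm from the pivot and leans (angle - 0.46) rad from upright to the jig's +x, so shut it leans 0.46 to -x. Turns against 0.16 Nm, stays where left; the last 0.02 rad squeeze the foot.
- handle_grip (a point): Centre line of the handle's black rubber grip, 55 mm from the clamp's pivot; the grip covers 30 to 87 mm from the pivot. Shut, it is at jig x = 81, y = -17, z = 135 mm.
- clamp_foot: Rubber foot, 17 mm wide, under the end of the clamp's arm, 105 mm from the pivot; origin: centre of its underside. Gives 1 to 2 mm when it presses. Open, the arm slopes up to it (jig x = 25..110, y = -26..-8, up to z = 205 mm); shut, the foot rests on the tube's top. The clamp's bracket covers jig x = 90..136, y = -37..3, up to z = 91.
- gusset: Loose triangular steel gusset plate 60 x 60 x 8 mm, lying on the front right of the jig plate; to be left alone. Origin: centre of its underside.
- bolt: Loose steel bolt 58 mm high, standing on its head (22 mm) on the back right of the jig plate; to be left alone. Origin: centre of its underside.

How it is judged:
By the outcome, as a careful person would: the job done as asked, in the order asked, and still so for the second after the job is handed in, with the robot touching nothing.
It also fails if it takes over 61 s, if anything falls off the work surface, if the arm or the gripper's body presses on something with over 40 N, if the wrist force passes 120 N, or if a joint passes its speed limit or range.

## Working session

There is one attempt and no reset: what is moved stays moved. The work goes in short steps, each a Python script; the robot and the scene stay as the last script left them, time stands still between calls to the robot, and variables do not carry over. Pictures are saved under pics/ and viewed, at most 10 in all, crops included, and the job is handed in when it is done.

```bash
ls; mkdir -p pics; python3 - <<'E'
from station import *
import cv2, numpy as np
o=observe();print(o['t'],o['eef_pos'],o['ee_rot'],o['wrist_force'],hold_point_z)
for n in ['top','side']:
    p=camera(n);cv2.imwrite(f'pics/{n}0.png',p['pixels'][:,:,::-1])
    print(n,p['mtx'].tolist() if hasattr(p['mtx'],'tolist') else p['mtx'],p['k1'],np.round(p['T'],3).tolist())
    for t in ['jig','tube','clamp','clamp_foot','handle_grip','gusset','bolt']:
        print(t,[(np.round(r['extent'],1).tolist(),round(float(r['score']),2)) for r in recognise(p,t)][:3])
E
```

```text
pics
0.0 [ 0.27873367 -0.58644554  0.23024259] [-1.79888122e+02 -4.34303041e-03  2.54293137e+01] [ 0.68163059 -0.5204052   0.41246006] 0.0187
top [[393.0388200671093, 0.0, 323.02772244144603], [0.0, 393.0388200671093, 195.47528031867637], [0.0, 0.0, 1.0]] -0.09412121521712359 [[0.005, 0.981, -0.195, 0.356], [-1.0, 0.004, -0.002, -0.133], [-0.002, 0.195, 0.981, 0.954], [0.0, 0.0, 0.0, 1.0]]
jig [([238.0, 127.2, 116.1, 130.1], 0.83)]
tube [([290.3, 199.3, 44.1, 16.8], 0.97)]
clamp [([289.0, 131.3, 8.6, 49.3], 0.56)]
clamp_foot [([235.8, 124.8, 117.7, 137.2], 0.32)]
handle_grip [([290.9, 127.5, 9.6, 52.7], 0.86)]
gusset [([321.9, 222.3, 32.9, 25.0], 0.77)]
bolt [([321.1, 160.1, 11.9, 8.1], 0.59)]
side [[372.14668685989767, 0.0, 319.0261569248437], [0.0, 372.14668685989767, 199.5669899934864], [0.0, 0.0, 1.0]] -0.07897171384149468 [[0.997, -0.049, 0.056, 0.549], [0.074, 0.6, -0.796, -0.777], [0.005, 0.798, 0.602, 0.622], [0.0, 0.0, 0.0, 1.0]]
jig [([280.6, 156.1, 111.6, 107.2], 0.66)]
tube [([315.1, 199.8, 11.4, 34.4], 0.9), ([282.0, 156.1, 110.9, 104.7], 0.55)]
clamp [([342.6, 164.0, 48.5, 41.7], 0.82)]
clamp_foot [([339.8, 162.1, 52.0, 40.6], 0.72)]
handle_grip [([344.1, 162.1, 45.8, 38.4], 0.67), ([276.9, 159.6, 111.0, 99.3], 0.41)]
gusset [([280.5, 223.6, 27.8, 26.5], 0.77)]
bolt [([361.5, 216.3, 8.2, 19.4], 0.7)]
```

```bash
python3 - <<'E'
import cv2,numpy as np
a=cv2.imread('pics/top0.png')[110:270,210:370];b=cv2.imread('pics/side0.png')[145:275,260:410]
a=cv2.resize(a,(390,390),interpolation=cv2.INTER_CUBIC);b=cv2.resize(b,(410,355),interpolation=cv2.INTER_CUBIC)
b=cv2.copyMakeBorder(b,0,35,0,0,cv2.BORDER_CONSTANT)
cv2.imwrite('pics/both0.png',np.hstack([a,b]))
cv2.imwrite('pics/top0h.png',cv2.resize(cv2.imread('pics/top0.png'),(640,400)))
E
```

```text
(no output)
```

View pics/both0.png

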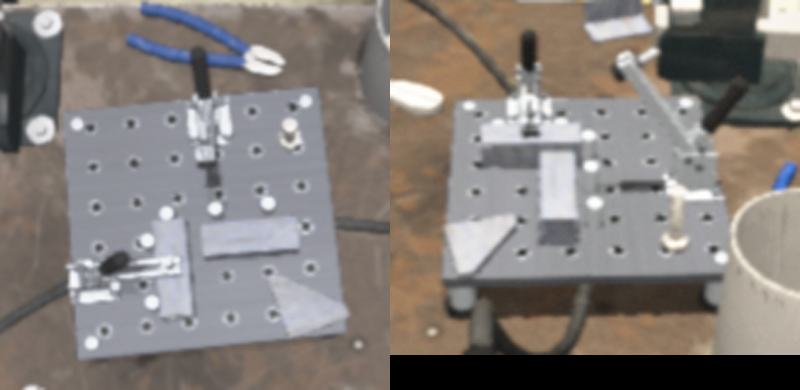

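View pics/top0.png

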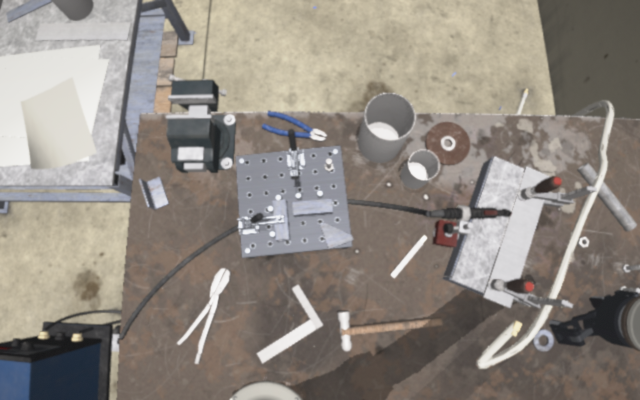

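The top picture shows the jig's plate corners at about (237,156), (340,146), (351,247) and (242,256). The pins' tops are at (298,196) and (320,193), with the loose tube just in front of them. The handle is near (292,135), and the gusset and bolt are at the right. Next I fit the jig pose.

```bash
cat > h.py <<'E'
from station import *
import cv2, numpy as np
from scipy.optimize import least_squares
from scipy.spatial.transform import Rotation as R
def campose(p,o=None):
    if 'T' in p: return np.array(p['T'])
    T=np.eye(4);T[:3,:3]=R.from_euler('xyz',o['ee_rot'],degrees=True).as_matrix();T[:3,3]=o['eef_pos']
    return T@np.array(p['hand_eye'])
def proj(p,T,X):
    X=np.atleast_2d(X);c=(X-T[:3,3])@T[:3,:3]
    s=np.c_[c[:,0],-c[:,1]]/-c[:,2:3]; s=s*(1+p['k1']*(s**2).sum(1,keepdims=True))
    K=np.array(p['mtx']);return s*[K[0,0],K[1,1]]+K[:2,2]
def onplane(p,T,uv,z):
    K=np.array(p['mtx']);d=(np.atleast_2d(uv)-K[:2,2])/[K[0,0],K[1,1]];s=d.copy()
    for _ in range(20): s=d/(1+p['k1']*(s**2).sum(1,keepdims=True))
    r=np.c_[s[:,0],-s[:,1],-np.ones(len(s))]@T[:3,:3].T
    return T[:3,3]+r*((z-T[2,3])/r[:,2:3])
def j2w(J,X):
    X=np.atleast_2d(X)/1000.;c,s=np.cos(J[2]),np.sin(J[2])
    return np.c_[J[0]+c*X[:,0]-s*X[:,1],J[1]+s*X[:,0]+c*X[:,1],X[:,2]]
def w2j(J,W):
    W=np.atleast_2d(W);c,s=np.cos(J[2]),np.sin(J[2]);d=W[:,:2]-J[:2]
    return 1000*np.c_[c*d[:,0]+s*d[:,1],-s*d[:,0]+c*d[:,1],W[:,2]]
def fitjig(p,T,uv,X,J0):
    f=lambda J:(proj(p,T,j2w(J,X))-uv).ravel()
    r=least_squares(f,J0,x_scale=[.01,.01,.01],loss='soft_l1');return r.x,np.round(f(r.x).reshape(-1,2),1).tolist()
def wrist():
    o=observe();p=camera('wrist');return p,campose(p,o)
E
python3 - <<'E'
from h import *
p=camera('top');T=campose(p)
uv=np.array([[65,113],[317,88],[345,333],[79,357],[268,203],[215,209]])/2.4375+[210,110]
X=[[140,128,48],[140,-128,48],[-105,-128,48],[-105,128,48],[22,-66,73],[22,-16,73]]
J,r=fitjig(p,T,uv,X,[.5,-.05,0]);print(J,np.rad2deg(J[2]),r)
W=onplane(p,T,[[202+0,223],[298,217],[299,247],[205,257]]/np.array(2.4375)+[210,110],.078)
print(w2j(J,W).round(1).tolist())
print(camera('wrist')['hand_eye'],camera('wrist')['k1'],camera('wrist')['mtx'])
c=j2w(J,[-20,-20,330])[0]
yaw=np.rad2deg(J[2])
for y in (yaw,yaw+90,yaw-90,yaw+180):
    print(y,c,inverse_kinematics(c,[180,0,y]))
E
```

```text
[ 0.50733947 -0.06027552  0.10312442] 5.908593934128145 [[-1.3, -0.8], [0.9, -0.7], [0.9, 0.3], [-1.1, 1.3], [0.1, 0.1], [0.1, -0.2]]
[[8.5, -2.8, 78.0], [5.3, -92.3, 78.0], [-22.9, -90.3, 78.0], [-23.6, -2.9, 78.0]]
[[-6.85841426e-04  9.62216238e-01  2.72285588e-01  6.93030100e-02]
 [ 9.99999474e-01  4.52410425e-04  9.20079575e-04 -7.05717435e-04]
 [ 7.62130668e-04  2.72286076e-01 -9.62216042e-01 -1.42056849e-01]
 [ 0.00000000e+00  0.00000000e+00  0.00000000e+00  1.00000000e+00]] -0.010975933231048828 [[340.81286555   0.         316.22793176]
 [  0.         340.81286555 198.19882337]
 [  0.           0.           1.        ]]
5.908593934128145 [ 0.48950455 -0.0822281   0.33      ] [ 49.73747122   9.93519617 -48.34492588 102.61741995   7.8403485
  70.90904416 -84.84729122]
95.90859393412815 [ 0.48950455 -0.0822281   0.33      ] [ 59.84956041  12.88979503 -61.12778302 102.39565801  11.8755682
  71.67206591   1.46963141]
-84.09140606587185 [ 0.48950455 -0.0822281   0.33      ] [ -60.54814333   20.10291646   83.29699775  105.48692992  -20.89275442
   73.17719785 -145.46893423]
185.90859393412813 [ 0.48950455 -0.0822281   0.33      ] [ 65.9478593   16.19739185 -70.06919934 102.28367459  15.94124917
  72.70934664  87.68996582]
```

```bash
python3 - <<'E'
from h import *
J=np.array([.50734,-.060276,.103124]);yaw=186-360
o=observe()
move_l([*o['eef_pos'][:2],.33],max_speed=.2)
c=j2w(J,[-30,-20,300])[0]
move_ptp(c,[180,0,yaw]);grip(0.0)
o=observe();print(o['t'],o['eef_pos'],o['ee_rot'],o['qpos'],o['wrist_force'],o['opening'])
p,T=wrist();cv2.imwrite('pics/w1.png',p['pixels'][:,:,::-1])
X=[[140,128,48],[140,-128,48],[-105,-128,48],[-105,128,48],[22,-66,73],[22,-16,73]]
print(proj(p,T,j2w(J,X)).round(0).tolist())
for t in ['tube','clamp','handle_grip','gusset','bolt','clamp_foot']:
    print(t,[(np.round(r['extent'],1).tolist(),round(float(r['score']),2)) for r in recognise(p,t)][:2])
E
```

```text
4.3667 [ 0.47955975 -0.08324269  0.30002261] [-1.79998274e+02 -3.14466660e-04 -1.73997356e+02] [ 64.56338543  15.48574731 -67.06676911 105.95640089  15.31604666
  68.59550689  88.56162251] [-0.09634324 -0.51113497  0.06883671] -0.0024427402236099766
[[429.0, 292.0], [233.0, 292.0], [218.0, 96.0], [449.0, 97.0], [275.0, 212.0], [319.0, 212.0]]
tube [([253.1, 165.7, 81.3, 38.3], 0.85), ([218.9, 95.9, 66.2, 56.6], 0.43)]
clamp [([315.0, 331.5, 6.8, 27.9], 0.54)]
handle_grip [([314.5, 330.2, 10.1, 29.8], 0.59)]
gusset [([219.1, 98.1, 65.0, 53.8], 0.75)]
bolt [([247.8, 250.6, 17.1, 33.7], 0.68)]
clamp_foot []
```

View pics/w1.png

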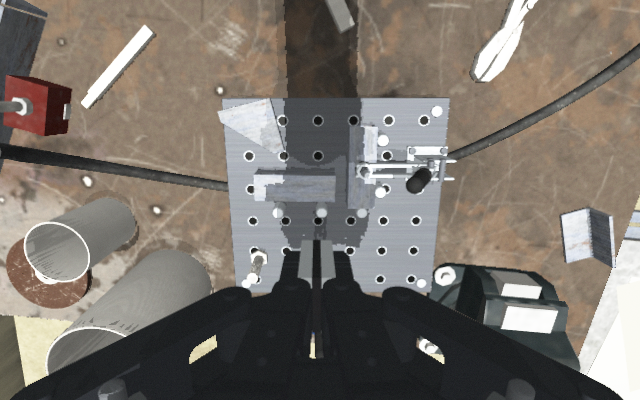

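The wrist picture is upside down, with the plate's front edge at row 98. The loose tube spans (254..335, 170..203), the pin tops are at about (278,212) and (321,212), and the gusset is at (219..284, 98..152). The fitted jig pose agrees within about 3 px; I zoom in to refine it.

```bash
python3 - <<'E'
import cv2
a=cv2.imread('pics/w1.png')[90:240,210:410]
a=cv2.convertScaleAbs(a,alpha=1.5,beta=10)
cv2.imwrite('pics/w1c.png',cv2.resize(a,None,fx=4,fy=4,interpolation=cv2.INTER_CUBIC))
E
```

```text
(no output)
```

View pics/w1c.png

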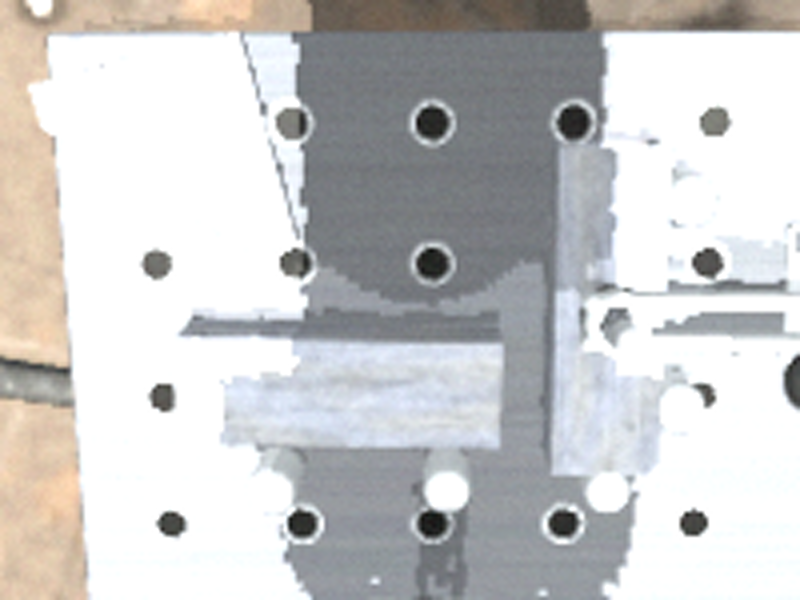

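```bash
python3 - <<'E'
from h import *
p,T=wrist()
X=[[-105,-128,48],[-105,128,48],[22,-66,73],[22,-16,73],[15,13,78],[-75,13,78]]
uv=np.array([[222,98.2],[449,97.5],[278.2,212.5],[321.7,212.7],[348,208.7],[350,125.7]])
J,r=fitjig(p,T,uv,X,[.507,-.06,.103]);print(J.tolist(),r)
t=np.array([[501,447],[503,342],[224,443],[229,341]])/4+[210,90]
print(w2j(J,onplane(p,T,t,.078)).round(1).tolist())
for n in ['gusset','bolt']:
    e=recognise(p,n)[0]['extent'];print(n,w2j(J,onplane(p,T,[[e[0],e[1]],[e[0]+e[2],e[1]+e[3]]],.056)).round().tolist())
E
```

```text
[0.5079302628384066, -0.05671352474690382, 0.10617099775173901] [[-1.1, -0.7], [2.3, -0.4], [-0.2, 0.6], [0.2, 0.3], [-0.1, -0.3], [-0.1, 0.8]]
[[7.2, -1.3, 78.0], [-22.6, -1.1, 78.0], [5.8, -78.3, 78.0], [-23.1, -75.8, 78.0]]
gusset [[-107.0, -130.0, 56.0], [-43.0, -60.0, 56.0]]
bolt [[74.0, -108.0, 56.0], [119.0, -87.0, 56.0]]
```

```bash
cat >> h.py <<'E'
J=np.array([.50793,-.056714,.106171]);YAW=np.rad2deg(J[2])-180;ATT=[180,0,YAW]
def go(x,y,z,v=.15): move_l(j2w(J,[x,y,z])[0],ATT,v)
def fj():
    f=np.mean([observe()['wrist_force'] for _ in range(3)],0);c,s=np.cos(J[2]),np.sin(J[2])
    return np.array([c*f[0]+s*f[1],-s*f[0]+c*f[1],f[2]])
def push(start,d,near,far,step,thr,z,v=.02):
    """push from start=(x,y) along unit d; coarse to distance near, then steps up to far until force>thr"""
    f0=fj();s=near;d=np.array(d,float);log=[]
    q=np.array(start)+d*near;go(*q,z,v)
    while True:
        f=-(fj()-f0)@np.r_[d,0];log.append((round(s,1),round(float(f),1)))
        if f>thr or s>=far: break
        s+=step;q=np.array(start)+d*s;go(*q,z,v)
    print(log);print('t',observe()['t'],'tcp',w2j(J,observe()['eef_pos']).round(1).tolist());return q
E
python3 - <<'E'
from h import *
move_ptp(j2w(J,[-50,-45,150])[0],ATT)
go(-50,-45,62,.1)
print(observe()['t'])
push((-50,-45),(1,0),13,29,1.0,5,62)
p,T=wrist();cv2.imwrite('pics/w2.png',cv2.resize(p['pixels'][:,:,::-1],None,fx=1,fy=1))
s=camera('side');cv2.imwrite('pics/s2.png',cv2.resize(s['pixels'][130:280,250:420,::-1],None,fx=4,fy=4,interpolation=cv2.INTER_CUBIC))
E
```

```text
6.5583
[(13, 0.1), (14.0, -0.9), (15.0, 0.0), (16.0, -0.5), (17.0, -0.1), (18.0, 0.8), (19.0, 0.6), (20.0, -0.0), (21.0, -0.9), (22.0, -0.5), (23.0, 0.2), (24.0, 0.8), (25.0, 4.6), (26.0, 7.2)]
t 10.6083 tcp [[-25.8, -45.1, 61.7]]
```

```bash
python3 - <<'E'
from h import *
go(-45,-45,62,.05);go(-60,-60,200,.15)
p,T=wrist();a=p['pixels'][:,:,::-1];cv2.imwrite('pics/w3.png',a)
X=[[15,-77,78],[15,13,78],[-15,13,78],[-15,-77,78],[22,-66,73],[22,-16,73]]
print(proj(p,T,j2w(J,X)).round(0).tolist(),observe()['t'])
m=regions_of(p,'tube')[0];e=m['extent'];print(e,m['score'])
c=proj(p,T,j2w(J,[0,-45,78]))[0].astype(int);x0,y0=max(c[0]-130,0),max(c[1]-100,0)
print(x0,y0);cv2.imwrite('pics/w3c.png',cv2.resize(a[y0:y0+200,x0:x0+260],None,fx=3,fy=3,interpolation=cv2.INTER_CUBIC))
E
```

```text
[[295.0, 277.0], [400.0, 277.0], [402.0, 244.0], [295.0, 245.0], [308.0, 281.0], [365.0, 281.0]] 12.4083
[276.4, 231.7, 107.9, 47.8] 0.83
202 160
```

View pics/w3c.png

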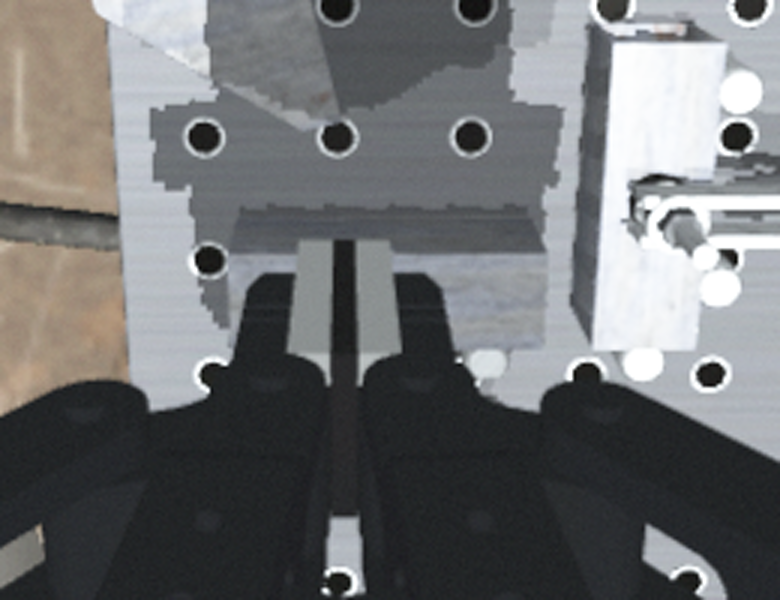

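The tube lies straight along the pins: its back edge is at row 276 and I predicted 277. Its left end is at col 384, about 14 mm short of the held tube. Next is the end push.

```bash
python3 - <<'E'
from h import *
go(0,-122,200,.2);go(0,-122,62,.12)
push((0,-122),(0,1),13,36,1.0,5,62)
go(0,-112,62,.05);go(-30,-120,200,.2)
p,T=wrist();a=p['pixels'][:,:,::-1];cv2.imwrite('pics/w4.png',a)
X=[[15,-77,78],[15,13,78],[-15,13,78],[-15,-77,78],[22,-66,73],[22,-16,73]]
print(proj(p,T,j2w(J,X)).round(0).tolist(),observe()['t'])
c=proj(p,T,j2w(J,[0,-25,78]))[0].astype(int);x0,y0=max(c[0]-130,0),max(c[1]-100,0)
print(x0,y0);cv2.imwrite('pics/w4c.png',cv2.resize(a[y0:y0+200,x0:x0+260],None,fx=3,fy=3,interpolation=cv2.INTER_CUBIC))
E
```

```text
[(13, -0.4), (14.0, -0.8), (15.0, -1.4), (16.0, -0.4), (17.0, -0.4), (18.0, 0.1), (19.0, 0.5), (20.0, 0.0), (21.0, 0.2), (22.0, 0.6), (23.0, 0.7), (24.0, -0.9), (25.0, -0.5), (26.0, 0.1), (27.0, -0.5), (28.0, 0.2), (29.0, 0.6), (30.0, 1.9), (31.0, 5.1)]
t 19.6417 tcp [[-0.1, -92.2, 62.1]]
[[367.0, 245.0], [474.0, 244.0], [479.0, 210.0], [368.0, 210.0], [378.0, 250.0], [437.0, 250.0]] 21.1167
300 127
```

View pics/w4c.png

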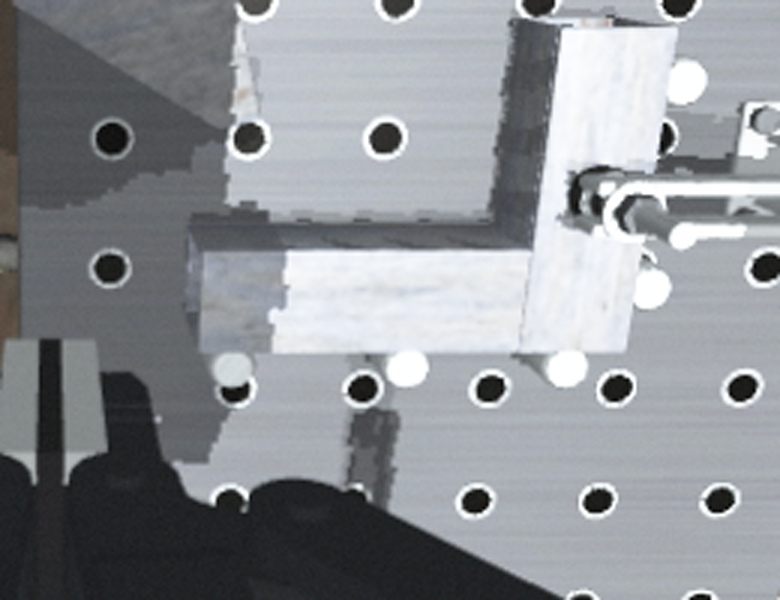

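The tube now butts against the held tube and touches both pins. On to the clamp handle, starting from behind it.

```bash
python3 - <<'E'
from h import *
go(100,-120,250,.25);go(197,-17,250,.25);go(197,-17,145,.12)
print(observe()['t'],fj())
push((197,-17),(-1,0),20,92,4,12,145,.04)
E
```

```text
23.5667 [ 0.37401019 -0.55619278  0.77844486]
[(20, 0.3), (24, -1.0), (28, -0.6), (32, -1.0), (36, 0.7), (40, 3.5), (44, 2.3), (48, 1.7), (52, 0.5), (56, 1.0), (60, 1.4), (64, -0.1), (68, 0.8), (72, -0.3), (76, 0.4), (80, 0.3), (84, -0.4), (88, 0.2), (92, 0.5)]
t 28.7167 tcp [[104.6, -17.0, 144.9]]
```

```bash
python3 - <<'E'
from h import *
push((105,-17),(-1,0),1,18,1,14,145,.03)
s=camera('side');cv2.imwrite('pics/s5.png',cv2.resize(s['pixels'][130:280,250:420,::-1],None,fx=4,fy=4,interpolation=cv2.INTER_CUBIC))
E
```

```text
[(1, 0.4), (2, 0.5), (3, -0.5), (4, 0.6), (5, 0.4), (6, 0.7), (7, 1.5), (8, 0.5), (9, 0.6), (10, 0.0), (11, 1.3), (12, 1.9), (13, 4.0), (14, 5.4), (15, 7.6), (16, 9.1), (17, 10.2), (18, 11.5)]
t 33.2167 tcp [[91.6, -16.6, 146.9]]
```

View pics/s5.png

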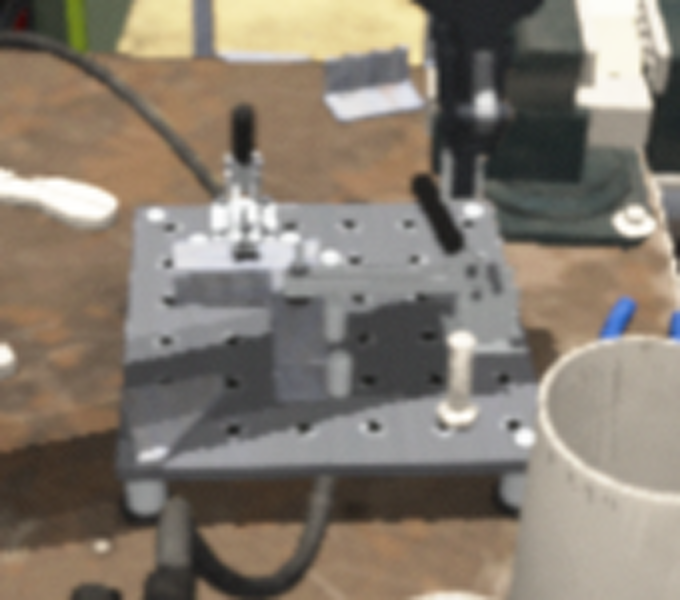

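The clamp is nearly shut, with its arm down on the tube. I keep pushing gently and track TCP position against force to find the stop.

```bash
python3 - <<'E'
from h import *
x=87
f0=np.array([.37,0,0])
for i in range(8):
    x-=1.0;go(x,-17,145,.03);f=fj();q=w2j(J,observe()['eef_pos'])[0]
    print(x,f.round(1).tolist(),q.round(2).tolist())
    if f[0]>22: break
E
```

```text
86.0 [12.7, 0.7, -0.7] [91.28, -16.47, 147.31]
85.0 [15.7, 0.2, -3.2] [91.15, -16.48, 147.46]
84.0 [16.7, 0.3, 0.1] [90.84, -16.34, 147.9]
83.0 [19.2, 0.5, -3.1] [90.67, -16.32, 148.01]
82.0 [19.0, 1.1, -0.1] [90.33, -16.15, 148.6]
81.0 [21.9, 0.6, -2.1] [90.21, -16.14, 148.71]
80.0 [22.0, 1.2, 0.6] [89.79, -15.91, 149.4]
79.0 [24.2, 1.2, -0.4] [89.67, -15.86, 149.54]
```

```bash
python3 - <<'E'
from h import *
go(105,-17,152,.05)
d=np.array([-np.cos(.46),0,-np.sin(.46)]);s0=np.array([98,-17,154.])
go(*s0,.05);f0=fj();print(observe()['t'],f0)
for k in range(4,26):
    go(*(s0+d*k),.04);f=fj()-f0;q=w2j(J,observe()['eef_pos'])[0]
    n=-f@d;print(k,round(n,1),'adv',round((q-s0)@d,2),q.round(1).tolist())
    if n>27: break
E
```

```text
36.25 [ 0.30620509 -0.09931254  0.23060018]
4 0.8 adv 4.47 [94.0, -17.1, 152.0]
5 -0.7 adv 4.99 [93.6, -17.0, 151.7]
6 -0.9 adv 6.07 [92.6, -17.0, 151.3]
7 0.2 adv 7.09 [91.6, -17.0, 150.8]
8 -0.1 adv 7.91 [90.9, -17.0, 150.5]
9 2.2 adv 8.28 [90.6, -17.0, 150.4]
10 5.2 adv 8.58 [90.3, -17.0, 150.2]
11 6.3 adv 8.71 [90.2, -17.0, 150.2]
12 7.7 adv 8.82 [90.1, -17.0, 150.2]
13 9.9 adv 8.88 [90.0, -17.0, 150.1]
14 10.7 adv 8.96 [89.9, -17.0, 150.1]
15 12.1 adv 9.01 [89.9, -17.0, 150.1]
16 13.8 adv 9.09 [89.8, -17.0, 150.1]
17 14.8 adv 9.21 [89.7, -17.0, 150.1]
18 17.1 adv 9.27 [89.6, -17.0, 150.0]
19 18.7 adv 9.28 [89.6, -17.0, 150.1]
20 20.5 adv 9.43 [89.5, -17.0, 150.0]
21 20.8 adv 9.42 [89.5, -17.0, 150.0]
22 22.6 adv 9.45 [89.4, -17.1, 150.1]
23 24.2 adv 9.55 [89.3, -17.0, 150.0]
24 25.5 adv 9.58 [89.3, -17.0, 150.0]
25 26.8 adv 9.63 [89.2, -17.0, 150.0]
```

The handle met a hard stop from the first touch, so it's fully over. I withdraw and check.

```bash
python3 - <<'E'
from h import *
go(115,-17,158,.08);go(150,-17,250,.15);go(60,-120,270,.2);go(-70,-60,270,.2)
p,T=wrist();a=p['pixels'][:,:,::-1]
X=[[15,-77,78],[15,13,78],[-15,13,78],[-15,-77,78]]
print((proj(p,T,j2w(J,X))).round(0).tolist(),observe()['t'])
s=camera('side')['pixels'][145:265,270:400,::-1]
b=cv2.resize(s,(400,370),interpolation=cv2.INTER_CUBIC)
c=proj(p,T,j2w(J,[0,-20,78]))[0].astype(int);x0,y0=c[0]-90,c[1]-83;print(x0,y0)
w=cv2.resize(a[y0:y0+166,x0:x0+180],(400,370),interpolation=cv2.INTER_CUBIC)
cv2.imwrite('pics/fin.png',np.hstack([b,w]))
E
```

```text
[[300.0, 251.0], [384.0, 250.0], [386.0, 224.0], [299.0, 224.0]] 44.9917
263 154
```

View pics/fin.png

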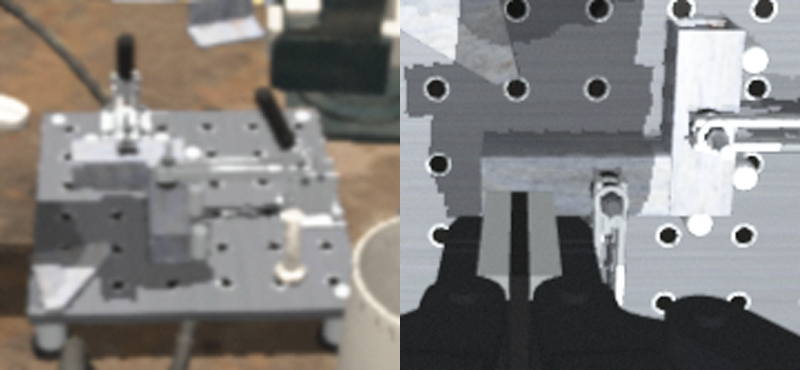

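The foot is on the tube. The tube still butts against the held tube and touches the pins, and the gusset and bolt haven't moved.

```bash
python3 -c "
from station import *
print(hand_in())"
```

```text
the job is handed in; nothing more can be done
None
```

The job is handed in: the tube lies against both stop pins and butts the held tube, the clamp is shut with its foot on the tube, the gusset and bolt are where they were, and the robot clock read 45 s at my last check.

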